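# Garlic into the trug, trug onto the hook

### The job

Set the garlic bulb gently down in the small wooden trug while the trug stands on the worktop. Then carry the trug to the hook stand, lower its handle gently onto the hook under the little shelf, and leave it hanging there, level and square to the stand, with the garlic inside. Do not shift the artichoke or the black-capped spice jar behind the garlic.

Things in the scene. Friction and masses are not known exactly. Their poses are not given: they have to be found in the camera images.
- trug: Open pale wooden trug, 110 (x) x 130 (y) mm outside, walls 42 mm tall and 6 mm thick, floor 6 mm thick; about 0.25 kg. Origin: centre of its underside, z up. A dark arched handle spans it along y: uprights (16 mm in x, 7 mm in y) outside the walls at y = +-68 mm, rising to 160 mm, joined by a crossbar. A half turn about z looks the same.
- trug_bar (a point): Middle of the trug's round crossbar (10 mm thick, along trug y), over the trug's middle, 150 mm above its underside. Axes as the trug's. The bar is in the way of a gripper reaching straight down into the trug: lean away from it towards -x or +x.
- trug_grip (a point): Point to hold on the flat-sided pale paddle grip that stands on the middle of the crossbar: 184 mm above the trug's underside, 34 mm above the crossbar's centre. The paddle is 22 mm (x) x 16 mm (y), from 155 to 209 mm above the underside; pinch it across its 16 mm, along y. Axes as the trug's.
- garlic: Pinkish white garlic bulb, 56 mm across and 56 mm tall, about 35 g, standing on the worktop; take it round its middle from any side. Origin: centre of its underside, z up.
- garlic_center (a point): Middle of the garlic bulb, 26 mm above its underside.
- hook_stand: Fixed wooden stand. Origin: on the worktop straight below the hook's seat; x points from the hook's tip to the back board, z up, so the hook points to -x, towards the robot. Foot 14 mm thick, 130 mm wide, x = -55 to +110 mm. Back board 120 mm wide, its front face at x = +85 mm. A tealight is fixed on the back part of the little top shelf.
- hook_seat (a point): Where the crossbar's middle comes to lie when hung, the bar along the stand's y: stand x = 0, y = 0, 195 mm up. Axes as the stand's. The hook is an 8 mm dark steel wire in the stand's x-z plane, level from x = -12 to +14 mm with its top 5 mm below this point, rising slightly from there to the back board.
- hook_tip (a point): Top of the hook's upturned front end: stand x = -29 mm, y = 0, 209 mm above the worktop (14 mm above the seat point). The crossbar's centre must pass at least 6 mm higher than this as it comes over from -x. The end is 8 mm thick.
- shelf_edge (a point): Middle of the lower front edge of the stand's little top shelf, 18 mm behind the seat point: stand x = +18 mm, 270 mm above the worktop. The shelf is 150 mm wide, 14 mm thick and runs back to the board. A gripper pointing straight down over the seat would strike it: lean the gripper back towards -x by 30 to 45 degrees.
- artichoke: Bystander: green artichoke, 72 x 68 x 69 mm, standing behind the garlic as seen from the robot; origin at the centre of its underside.
- spice: Bystander: spice jar with a black cap and a dark label, 41 mm across, 105 mm tall, beside the artichoke; origin at the centre of its underside.
Not all that is in view belongs to the job. Leave any purple or red look-alike of the garlic alone.

How it is judged:
By the outcome, as a careful person would: the job done as asked, in the order asked, and still so for the second after the job is handed in, with the robot touching nothing.
It also fails if it takes over 64 s, if anything falls off the work surface, if the arm or the gripper's body presses on something with over 40 N, if the wrist force passes 120 N, or if a joint passes its speed limit or range.

### The arm

A 6-joint arm with a two-finger parallel gripper is mounted at the origin on a cart in front of the work surface, level with it; the furniture and walls round the work are solid. World frame = base frame: x ahead of the robot, y to its left, z up, the work surface at z = 0. Lengths are in m, angles in rad, forces in N, time in s.
With the tool pointing down it reaches from about 0.3 to 0.95 m from the base axis. Payload 3.1 kg.
Tool frame: the origin (TCP) lies midway between the tips of the shut fingers; the grasp point (between the pads) lies 19 mm behind it; z points along the fingers, y is the line along which they close (so a half turn about z gives the same grasp; the last joint's range is limited). The gripper opens to 85 mm and grips with 20 to 120 N. Pads are 22 mm wide; open, the fingers measure 114 mm over their backs; the gripper's body (76 mm by 85 mm) begins 54 mm behind the grasp point. The pads swing forward as they close: fully open they stand 13 mm farther back than shut.
Start: joints at [-1.178, 0.308, 1.634, -0, 1.2, -0.07], TCP at [0.279, -0.559, 0.231] pointing down, gripper open.
Joint ranges: [-3.06, 3.06], [-0.79, 1.96], [0.05, 2.63], [-1.19, 4.34], [0.05, 2.64], [-2.94, 2.94]. Speed limits (rad/s): [2.79, 2.79, 3.14, 3.14, 3.14, 3.14].

### API

Orientations are given as a unit quaternion [w, x, y, z].
In Python, from cell import telemetry, eyes, workorder gives the robot as it stands.
- The arm moves only by the shell command python3 -m creep 'ROWS' [OPENING] [FORCE]. ROWS is JSON, a list that holds one entry, the list of rows, each a list of 4 numbers: the shift along the tool's x, y, z each as a share of 1 m, from -1 to 1, then the turn about the tool's z as a share of 0.5 rad, from -1 to 1. A call has exactly 8 rows; each row shifts and turns the commanded pose from where the row before left it, along the tool's axes as they then stand; what a row does not reach is not made up. A row lasts 1/10 s, in which the tool goes at most 50 mm and 8.59 degrees, less where a joint would pass 70% of its speed; a pose out of reach is approached as far as the arm can. A call with a number of a shift or a turn outside -1 to 1 is refused whole. A call with a gripper value outside its range is refused whole. OPENING is the closure, from 0 (fully open) to 1 (shut), set as the call begins (- or left out, the last holds). The fingers move at their own pace and stop on an object; FORCE is the grip in N (left out, the last holds). Time passes only in rows, so rows that do not move let the fingers close, or fill a call up. It gives the time, the measured TCP pose, the force, the opening and the grip force at its end, in the units of the state.
- telemetry.observe(): the state, without advancing time (a new reading comes with each control period).
- eyes.snapshot(name): name is "scene" or "side" or "wrist"; returns a dict with "image" (420x560x3 uint8, red, green, blue), "fov_y" (degrees; the focal length in pixels is half the picture's height over the tangent of half this angle, whatever the lens; pixels are square), "cx", "cy" (the principal point, pixels), "k1" (the pictures are not rectified: a ray, as slopes to the right and down, at radius r is drawn at 1 + k1 r^2 times it, then the intrinsics apply), "R" (3x3) and "t" (3): a world point X has camera coordinates R X + t. Camera axes: x right, y down, z forward; pixel columns grow to the right and rows downward; lengths in m; the calibration is good to about 2 mm. A picture is of the moment at which its call begins. There is no depth.
- workorder.close_job(): hands the job in; it is judged then, once.
The state is a dict: "time": time; "qpos": joint angles; "qd": joint speeds; "joint_torque": joint torques, N m; "ee_pos": TCP position; "eef_rot": TCP orientation; "ft_force": force on the tool from outside, world axes, zero at the start; "ft_torque": the same for the moment, N m; "grip_width": finger opening in m; "gripper_force": force on a finger pad.
Only numpy, scipy, OpenCV 4.12 (cv2) and the standard library are available. Lean on these libraries where they do the work, as an engineer would, in place of code of your own. Each camera call takes 0.05 s, during which the arm holds its last target. There are 200 camera calls.

## Working session

There is one attempt and no reset: what is moved stays moved. The work goes in short steps, Python scripts to look and compute and a shell command to move; the robot and the scene stay as the last step left them, time stands still between calls to the robot, and variables do not carry over. Pictures are saved under pics/ and viewed, at most 10 in all, crops included, and the job is handed in when it is done.

```bash
ls; mkdir -p pics; cat > h.py <<'E'
import numpy as np, cv2
from cell import telemetry, eyes, workorder
from scipy.spatial.transform import Rotation as Ro
def snap(n, f=None):
    s=eyes.snapshot(n); 
    if f: cv2.imwrite('pics/'+f, cv2.cvtColor(s['image'],cv2.COLOR_RGB2BGR))
    return s
def ray(s,u,v):
    h=s['image'].shape[0]; f=h/2/np.tan(np.radians(s['fov_y'])/2)
    d=np.array([[[u,v]]],float); K=np.array([[f,0,s['cx']],[0,f,s['cy']],[0,0,1]])
    p=cv2.undistortPoints(d,K,np.array([s['k1'],0,0,0.]))[0,0]
    R=np.array(s['R']);t=np.array(s['t'])
    return -R.T@t, R.T@np.array([p[0],p[1],1.])
def onz(s,u,v,z):
    o,d=ray(s,u,v); return o+d*(z-o[2])/d[2]
def tri(a,b):
    (o1,d1),(o2,d2)=a,b
    A=np.stack([d1,-d2],1); k=np.linalg.lstsq(A,o2-o1,rcond=None)[0]
    p,q=o1+k[0]*d1,o2+k[1]*d2; return (p+q)/2, np.linalg.norm(p-q)
def proj(s,X):
    h=s['image'].shape[0]; f=h/2/np.tan(np.radians(s['fov_y'])/2)
    K=np.array([[f,0,s['cx']],[0,f,s['cy']],[0,0,1]])
    return cv2.projectPoints(np.array(X,float).reshape(-1,1,3),cv2.Rodrigues(np.array(s['R']))[0],np.array(s['t'],float),K,np.array([s['k1'],0,0,0.]))[0][:,0]
def rot():
    q=telemetry.observe()['eef_rot']; return Ro.from_quat([q[1],q[2],q[3],q[0]])
E
python3 - <<'E'
from h import *
for n in ('scene','side','wrist'):
    s=snap(n,n+'0.png'); import pickle; pickle.dump(s,open(n+'0.pkl','wb'))
    print(n,s['fov_y'],s['k1'],-np.array(s['R']).T@s['t'])
im=[cv2.imread(f'pics/{n}0.png') for n in('scene','side')]
print(telemetry.observe())
E
```

```text
pics
scene 45.06457581489223 -0.07459486000848867 [-0.21581915 -0.80232489  0.85752926]
side 48.80803243774297 -0.09811627817524497 [ 0.19527645 -1.01558071  0.95485739]
wrist 67.21835294001094 -0.06066082911836362 [ 0.349214   -0.52433006  0.371202  ]
{'time': 0.15, 'qpos': array([-1.17771111e+00,  3.08838461e-01,  1.63486783e+00, -6.97187747e-06,
        1.19969156e+00, -6.97578207e-02]), 'qd': array([ 0.00030018, -0.00502733, -0.0040648 ,  0.0006714 ,  0.00014274,
       -0.00144105]), 'joint_torque': array([ 6.05782570e-04, -4.15802479e+01, -2.77146685e+01, -9.40269047e-05,
        6.01839289e-03,  3.68552922e-07]), 'ee_pos': array([ 0.27875747, -0.55868602,  0.23030259]), 'eef_rot': array([-8.90304926e-04,  9.73340650e-01,  2.29362519e-01, -1.48487516e-04]), 'ft_force': array([ 0.71074674, -0.10004155,  0.30086747]), 'ft_torque': array([-0.03251921,  0.04462812, -0.00399473]), 'gripper_force': 0.0, 'grip_width': 0.08551801651976389}
```

View pics/scene0.png

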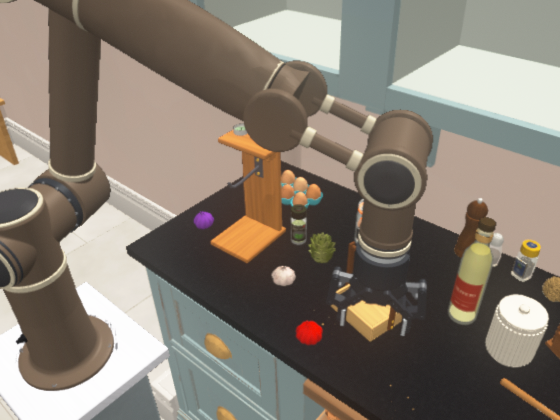

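View pics/side0.png

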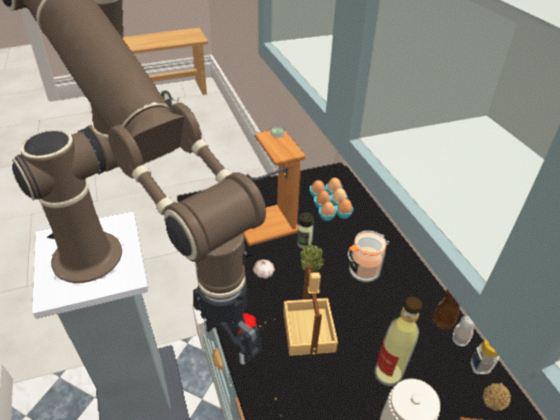

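Scene: the garlic is the whitish bulb at (284,275), the red ball (309,332) and purple ball (204,220) are the look-alikes, the artichoke is at (321,247), the jar at (298,225), the stand around (250,195), and the trug is mostly hidden by the gripper. Side: garlic (264,268), trug (310,327), stand (280,190), red ball (249,320). The whitish one in front of the artichoke fits the description; I'll confirm it in a crop.

```bash
python3 - <<'E'
import cv2,numpy as np,pickle
a=cv2.imread('pics/side0.png')[120:370,190:390]; b=cv2.imread('pics/scene0.png')[110:300,190:350]
a=cv2.resize(a,None,fx=2.4,fy=2.4,interpolation=3); b=cv2.resize(b,None,fx=2,fy=2,interpolation=3)
c=np.zeros((600,800,3),np.uint8); c[:600,:480]=a; c[:380,480:]=b; cv2.imwrite('pics/crop0.png',c)
from h import *
S=pickle.load(open('scene0.pkl','rb'));D=pickle.load(open('side0.pkl','rb'))
def blob(s,roi):
    x0,y0,x1,y1=roi; hsv=cv2.cvtColor(s['image'],cv2.COLOR_RGB2HSV)[y0:y1,x0:x1]
    m=((hsv[...,2]>120)&(hsv[...,1]<110)).astype(np.uint8)
    n,l,st,c=cv2.connectedComponentsWithStats(m); k=1+np.argmax(st[1:,4]); r=st[k]
    print(r, c[k]); return r[0]+x0+(r[2]-1)/2, r[1]+y0+(r[3]-1)/2
p=blob(S,(265,258,303,292));q=blob(D,(245,252,283,285)); print(p,q,tri(ray(S,*p),ray(D,*q)), onz(S,*p,.028),onz(D,*q,.028))
E
```

```text
[  7   8  24  20 374] [18.21657754 17.40909091]
[  8   7  22  19 296] [18.63513514 16.03040541]
(np.float64(283.5), np.float64(275.5)) (np.float64(263.5), np.float64(268.0)) (array([ 0.45954715, -0.21881055,  0.01893175]), np.float64(0.0007908951525272505)) [ 0.45195014 -0.22558097  0.028     ] [ 0.45714419 -0.22602851  0.028     ]
```

View pics/crop0.png

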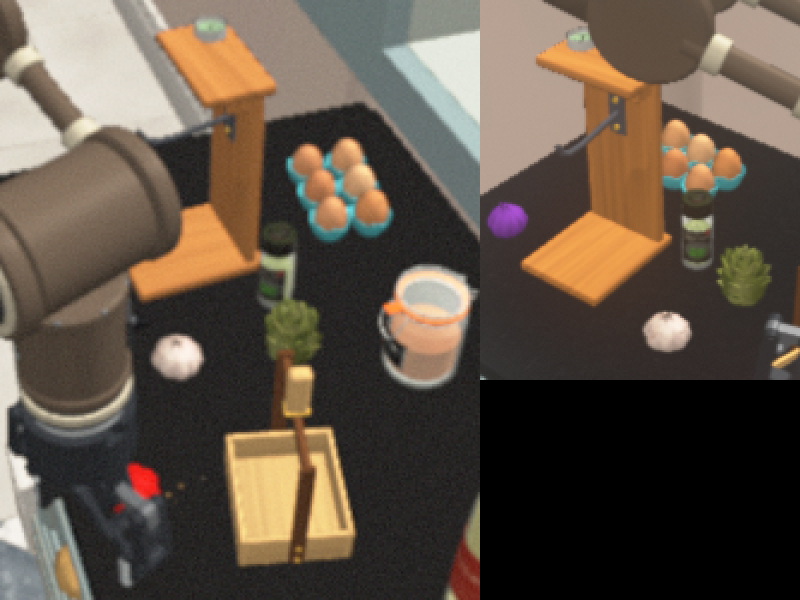

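View pics/wrist0.png

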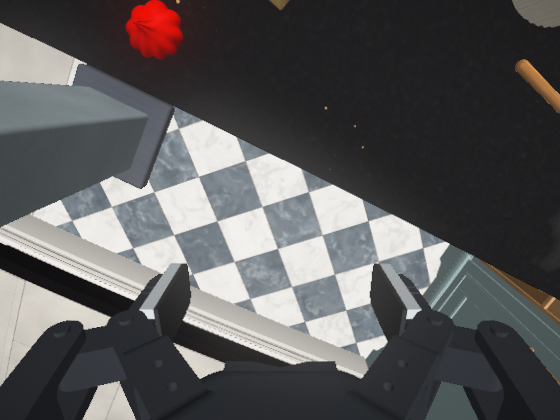

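The crop confirms the pinkish-white bulb at side (264,268) / scene (284,275) as the garlic, standing in front of the artichoke and jar. The trug rim corners are near side (284,300), (329,298), (337,343), (289,347). The wrist view shows only the red look-alike at (155,30). Next I measure the trug and stand.

```bash
python3 - <<'E'
from h import *; import pickle
np.set_printoptions(precision=4,suppress=True)
S=pickle.load(open('scene0.pkl','rb'));D=pickle.load(open('side0.pkl','rb'))
cs=lambda u,v:(190+u/2.4,120+v/2.4); cc=lambda u,v:(190+(u-480)/2,110+v/2)
print('rim');R=[onz(D,*cs(*p),.042) for p in [(225,433),(333,428),(353,538),(238,544)]]
for p in R:print(p)
print([np.linalg.norm(R[i]-R[i-3]) for i in range(4)],np.mean(R,0))
print('trug hsv contour')
hsv=cv2.cvtColor(D['image'],cv2.COLOR_RGB2HSV); m=cv2.inRange(hsv,(14,60,110),(30,200,255)); m[:, :275]=0;m[:,345:]=0;m[:290]=0;m[360:]=0
m=cv2.morphologyEx(m,cv2.MORPH_CLOSE,np.ones((9,9)));c=max(cv2.findContours(m,0,1)[0],key=cv2.contourArea)
h=cv2.approxPolyDP(cv2.convexHull(c),3,True)[:,0];print(h.tolist())
print('paddle top & uprights'); print(onz(D,*cs(299,370),.209),onz(D,*cs(288,352),.16),onz(D,*cs(303,468),.16))
print('foot side');F=[onz(D,*cs(*p),.014) for p in [(133,298),(258,262)]];print(F,np.linalg.norm(F[0]-F[1]))
print('foot scene');G=[onz(S,*cc(*p),.014) for p in [(523,262),(597,302),(670,240)]];print(G,np.linalg.norm(G[0]-G[1]),np.linalg.norm(G[2]-G[1]))
print('tip',tri(ray(S,*cc(565,152)),ray(D,*cs(140,137))),'shelf',[onz(D,*cs(*p),.284) for p in [(158,35),(208,104),(275,88)]])
print('arti',onz(D,*cs(293,330),.035),onz(S,*cc(743,277),.035),'spice',onz(D,*cs(278,235),.105),onz(S,*cc(698,198),.105))
E
python3 -m creep --help | head -20
```

```text
rim
[ 0.4666 -0.3557  0.042 ]
[ 0.5748 -0.3859  0.042 ]
[ 0.5384 -0.5133  0.042 ]
[ 0.4326 -0.4835  0.042 ]
[np.float64(0.11233459961988407), np.float64(0.1324678721432217), np.float64(0.10993957582795974), np.float64(0.13223699495515234)] [ 0.5031 -0.4346  0.042 ]
trug hsv contour
[[319, 290], [329, 302], [337, 338], [335, 351], [290, 355], [284, 301], [307, 290]]
paddle top & uprights
[ 0.5035 -0.4318  0.209 ] [ 0.5227 -0.369   0.16  ] [ 0.4827 -0.4991  0.16  ]
foot side
[array([ 0.4409, -0.1111,  0.014 ]), array([ 0.6053, -0.1002,  0.014 ])] 0.16479384358782773
foot scene
[array([0.4439, 0.0161, 0.014 ]), array([ 0.4481, -0.1141,  0.014 ]), array([ 0.6021, -0.1045,  0.014 ])] 0.13023516790195114 0.15429450981946288
tip (array([ 0.472 , -0.053 ,  0.2026]), np.float64(0.0028622138381556666)) shelf [array([0.5182, 0.0229, 0.284 ]), array([ 0.5266, -0.1226,  0.284 ]), array([ 0.6044, -0.1171,  0.284 ])]
arti [ 0.5926 -0.2381  0.035 ] [ 0.5816 -0.2412  0.035 ] spice [ 0.6041 -0.154   0.105 ] [ 0.6025 -0.1521  0.105 ]invalid input: not JSON, or not a number
```

The rim measures 110 x 132 mm and the foot 165 x 130 mm, which match the sizes given. The trug is at (0.503,-0.434), yaw -15.6°, and the stand at about (0.500,-0.048), yaw +3.4°. I'll first move above the trug paddle with the tool vertical, so the trug can be squared to the stand.

```bash
python3 -m creep '[[[0.0427,-0.002,0,0],[0.0427,-0.002,0,0],[0.0427,-0.002,0,0],[0.0427,-0.002,0,0],[0.0427,-0.002,0,0],[0.0427,-0.002,0,0],[0,0,0,0.2933],[0,0,0,0.2933]]]' 0
python3 -m creep '[[[0,0,0,0.2933],[0,0,0,0.2933],[0,0,0,0.2933],[0,0,0,0],[0,0,0,0],[0,0,0,0],[0,0,0,0],[0,0,0,0]]]'
python3 - <<'E'
from h import *; import pickle
np.set_printoptions(precision=4,suppress=True)
s=snap('wrist','w1.png');pickle.dump(s,open('w1.pkl','wb'));o=telemetry.observe();print(o['ee_pos'],o['qpos'],rot().as_matrix())
S=snap('scene','s1.png');pickle.dump(S,open('s1.pkl','wb'))
print(proj(s,[[.503,-.434,.209],[.503,-.434,.155]]))
a=cv2.imread('pics/w1.png');b=cv2.imread('pics/s1.png')[120:330,200:400]
c=np.zeros((420,800,3),np.uint8);c[:300,:400]=cv2.resize(a,(400,300));c[:420,400:]=cv2.resize(b,(400,420),interpolation=3);cv2.imwrite('pics/c1.png',c)
E
```

```text
time: 0.95
ee_pos: [0.5042, -0.4326, 0.2306]
eef_rot: [-0.0, 0.997, 0.083, -0.0]
ft_force: [-0.6, 0.0, 0.7]
grip_width: 0.0851
gripper_force: 0.0
time: 1.75
ee_pos: [0.5029, -0.4342, 0.2313]
eef_rot: [-0.0, 0.991, -0.134, -0.0]
ft_force: [-0.2, -0.3, 0.2]
grip_width: 0.0853
gripper_force: 0.0
[ 0.5029 -0.4342  0.2313] [-0.7777  0.3829  1.5336 -0.      1.2251  1.063 ] [[ 0.9638 -0.2666 -0.0001]
 [-0.2666 -0.9638  0.    ]
 [-0.0001 -0.     -1.    ]]
[[278.6232 249.1468]
 [278.9134 216.8128]]
```

View pics/c1.png

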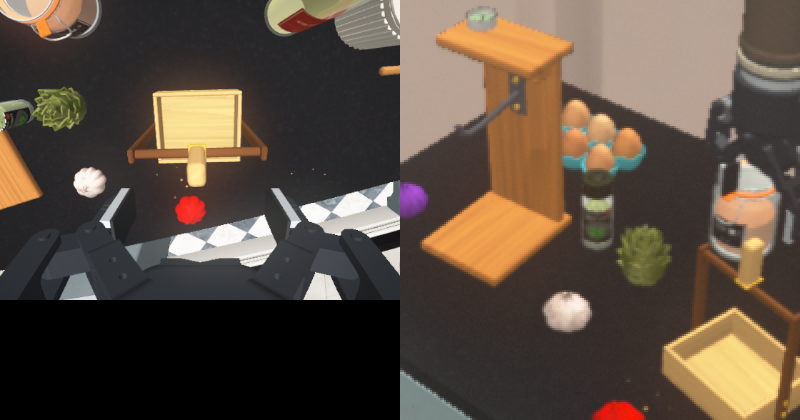

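The wrist view shows the paddle between the fingers at about (276,240) and the crossbar almost square to the pads. The scene view still shows the garlic at (283,276). Now I grip, lift, turn +19° and set it down.

```bash
python3 -m creep '[[[0,0,0.022,0],[0,0,0.022,0],[0,0,0.022,0],[0,0,0,0],[0,0,0,0],[0,0,0,0],[0,0,0,0],[0,0,0,0]]]' 0
python3 -m creep '[[[0,0,0,0],[0,0,0,0],[0,0,0,0],[0,0,0,0],[0,0,0,0],[0,0,0,0],[0,0,0,0],[0,0,0,0]]]' 1 50
python3 -m creep '[[[0,0,-0.005,0],[0,0,-0.008,0],[0,0,-0.008,0],[0,0,0,-0.165],[0,0,0,-0.165],[0,0,0,-0.165],[0,0,0,-0.165],[0,0,0,0]]]'
```

```text
time: 2.65
ee_pos: [0.5035, -0.4348, 0.1668]
eef_rot: [0.001, 0.991, -0.135, 0.001]
ft_force: [-0.0, -0.3, -0.3]
grip_width: 0.0852
gripper_force: 0.0
time: 3.45
ee_pos: [0.5027, -0.4339, 0.1648]
eef_rot: [-0.0, 0.991, -0.135, -0.0]
ft_force: [0.4, 0.0, -1.4]
grip_width: 0.0159
gripper_force: 49.7
time: 4.25
ee_pos: [0.5032, -0.4345, 0.1873]
eef_rot: [0.0, 1.0, 0.03, 0.0]
ft_force: [-0.1, -0.1, -3.1]
grip_width: 0.0153
gripper_force: 49.6
```

```bash
python3 -m creep '[[[0,0,0.007,0],[0,0,0.006,0],[0,0,0.004,0],[0,0,0.003,0],[0,0,0.001,0],[0,0,0,0],[0,0,0,0],[0,0,0,0]]]'
python3 -m creep '[[[0,0,0,0],[0,0,0,0],[0,0,0,0],[0,0,0,0],[0,0,-0.05,0],[0,0,-0.05,0],[0,0,-0.05,0],[0,0,-0.05,0]]]' 0
python3 - <<'E'
from h import *; import pickle
np.set_printoptions(precision=4,suppress=True)
s=snap('wrist','w2.png');pickle.dump(s,open('w2.pkl','wb'));o=telemetry.observe();print(o['ee_pos'],o['qpos'],rot().as_matrix()[:,0])
hsv=cv2.cvtColor(s['image'],cv2.COLOR_RGB2HSV)
m=cv2.inRange(hsv,(14,60,120),(30,200,255));m[300:]=0;m=cv2.morphologyEx(m,cv2.MORPH_CLOSE,np.ones((9,9)))
c=max(cv2.findContours(m,0,1)[0],key=cv2.contourArea);print(cv2.approxPolyDP(cv2.convexHull(c),4,True)[:,0].tolist())
r=cv2.inRange(hsv,(0,200,150),(5,255,255));M=cv2.moments(r);print('red',onz(s,M['m10']/M['m00'],M['m01']/M['m00'],.028))
E
```

```text
time: 5.05
ee_pos: [0.503, -0.4343, 0.1654]
eef_rot: [0.0, 1.0, 0.03, 0.0]
ft_force: [-0.4, 0.8, -2.9]
grip_width: 0.0153
gripper_force: 49.7
time: 5.85
ee_pos: [0.5027, -0.434, 0.3675]
eef_rot: [0.0, 1.0, 0.03, 0.0]
ft_force: [0.6, 0.1, 0.2]
grip_width: 0.0856
gripper_force: 0.0
[ 0.5057 -0.4368  0.3794] [-0.7776  0.2931  1.3587 -0.      1.4715  0.7335] [0.9981 0.0597 0.0122]
[[325, 122], [322, 195], [237, 194], [236, 121]]
red [ 0.3612 -0.3765  0.028 ]
```

```bash
python3 -m creep '[[[-0.009,-0.0465,0,0],[-0.009,-0.0465,0,0],[-0.009,-0.0465,0,0],[-0.009,-0.0465,0,0],[-0.009,-0.0465,0,0],[-0.009,-0.0465,0,0],[-0.009,-0.0465,0,0],[-0.009,-0.0465,0,0]]]'
python3 -m creep '[[[0,-0.0465,0,0],[0,-0.0465,0,0],[0,0,-0.05,0],[0,0,-0.05,0],[0,0,-0.05,0],[0,0,-0.05,0],[0,0,-0.05,0],[0,0,-0.05,0]]]'
python3 -c "
from h import *;print(telemetry.observe()['qpos'].round(3))"
python3 -m creep '[[[0,0,-0.05,0],[0,0,-0.05,0],[0,0,-0.05,0],[0,0,-0.05,0],[0,0,-0.05,0],[0,0,-0.05,0],[0,0,-0.05,0],[0,0,0,0]]]'
python3 -c "
from h import *;print(telemetry.observe()['qpos'].round(3))"
```

```text
time: 6.7
ee_pos: [0.4081, -0.0655, 0.3654]
eef_rot: [0.0, 1.0, 0.029, 0.001]
ft_force: [0.2, 0.7, 0.9]
grip_width: 0.085
gripper_force: 0.0
time: 7.5
ee_pos: [0.4028, 0.0258, 0.6676]
eef_rot: [0.0, 1.0, 0.03, 0.001]
ft_force: [0.7, 0.3, 0.6]
grip_width: 0.0854
gripper_force: 0.0
[-0.044 -0.186  1.305 -0.     2.021  1.467]
time: 8.3
ee_pos: [0.434, 0.027, 0.9239]
eef_rot: [0.005, 0.998, 0.03, 0.052]
ft_force: [-0.3, 0.2, -0.5]
grip_width: 0.0854
gripper_force: 0.0
[-0.036  0.343  0.054 -0.006  2.64   1.469]
```

Pushing against reach makes the tool lean, because j5 and j3 sit on their limits. The arm plane is offset about 43 mm sideways, so I shift y to get j1 = 0.06, then push back and up for more lean.

```bash
python3 -m creep '[[[0,-0.043,0,0],[-0.03,0,-0.03,0],[-0.03,0,-0.03,0],[-0.03,0,-0.03,0],[0,0,0,0],[0,0,0,0],[0,0,0,0],[0,0,0,0]]]'
cat > st.py <<'E'
from h import *
np.set_printoptions(precision=4,suppress=True)
o=telemetry.observe();M=rot().as_matrix();z=M[:,2]
print('q',o['qpos'],'p',o['ee_pos'],'lean',np.degrees(np.arccos(-z[2])),'az',np.degrees(np.arctan2(z[1],z[0])),'yaw of tool y',np.degrees(np.arctan2(M[1,1],M[0,1])),'yz',M[2,1])
E
python3 st.py
```

```text
time: 9.1
ee_pos: [0.3623, 0.0706, 0.9655]
eef_rot: [0.006, 0.994, 0.03, 0.104]
ft_force: [-0.1, -0.3, 0.5]
grip_width: 0.0856
gripper_force: 0.0
q [ 0.0971  0.2412  0.0516 -0.055   2.6407  1.5573] p [0.3623 0.0706 0.9655] lean 11.986041668512737 az -1.7316354068233888 yaw of tool y -86.69223153709176 yz 0.01864553796512999
```

```bash
python3 -m creep '[[[-0.03,0,-0.03,0],[-0.03,0,-0.03,0],[-0.03,0,-0.03,0],[-0.03,0,-0.03,0],[-0.03,0,-0.03,0],[-0.03,0,-0.03,0],[0,0,0,0],[0,0,0,0]]]'
python3 st.py
```

```text
time: 9.9
ee_pos: [0.2102, 0.0819, 1.0251]
eef_rot: [0.011, 0.979, 0.031, 0.203]
ft_force: [0.8, 0.8, 0.3]
grip_width: 0.0858
gripper_force: 0.0
q [ 0.4185  0.0473  0.0513 -0.3632  2.6408  1.5723] p [0.2102 0.0819 1.0251] lean 23.488440124820407 az -1.360931848788554 yaw of tool y -86.81729866165618 yz 0.034405698286146286
```

```bash
python3 -m creep '[[[-0.03,0.012,-0.03,0],[-0.03,0.012,-0.03,0],[-0.03,0.012,-0.03,0],[-0.03,0.012,-0.03,0],[0,0,0,0],[0,0,0,0],[0,0,0,0],[0,0,0,0]]]'
python3 st.py
```

```text
time: 10.7
ee_pos: [0.1306, 0.0585, 1.0401]
eef_rot: [0.017, 0.97, 0.027, 0.239]
ft_force: [1.4, -0.1, 0.7]
grip_width: 0.0853
gripper_force: 0.0
q [ 1.1213 -0.0126  0.0519 -1.0989  2.6408  1.5467] p [0.1306 0.0585 1.0401] lean 27.734939979217884 az -2.519494517380916 yaw of tool y -87.47535235468179 yz 0.046179815914012094
```

Lean is now 28° but the arm is near the base axis, with roll error about 2.6°. I'll move to front-left free space, where an outward push at about 45° azimuth should correct the lean azimuth.

```bash
python3 -m creep '[[[0.0104,-0.029,0.038,0],[0.0104,-0.029,0.038,0],[0.0104,-0.029,0.038,0],[0.0104,-0.029,0.038,0],[0.0104,-0.029,0.038,0],[0.0104,-0.029,0.038,0],[0.0104,-0.029,0.038,0],[0.0104,-0.029,0.038,0]]]'
python3 st.py
python3 -m creep '[[[0.0104,-0.029,0.038,0],[0.0104,-0.029,0.038,0],[0,0,0,0],[0,0,0,0],[0,0,0,0],[0,0,0,0],[0,0,0,0],[0,0,0,0]]]'
python3 st.py
```

```text
time: 11.5
ee_pos: [0.3296, 0.2703, 0.8178]
eef_rot: [0.023, 0.969, 0.027, 0.244]
ft_force: [0.1, 1.4, 1.0]
grip_width: 0.0852
gripper_force: 0.0
q [ 0.8707 -0.2035  1.0759 -0.4206  1.9274  2.168 ] p [0.3296 0.2703 0.8178] lean 28.40933786486215 az -3.6532265571185407 yaw of tool y -87.60202084693358 yz 0.056928617100748605
time: 12.3
ee_pos: [0.3773, 0.3281, 0.7618]
eef_rot: [0.02, 0.968, 0.031, 0.246]
ft_force: [-0.2, 0.0, -0.1]
grip_width: 0.0855
gripper_force: 0.0
q [ 0.8718 -0.1325  1.1443 -0.4025  1.7927  2.2223] p [0.3773 0.3281 0.7618] lean 28.63961476428928 az -2.9085051111274107 yaw of tool y -87.17643467363031 yz 0.054463206640720914
```

```bash
python3 -m creep '[[[0.0238,0,-0.044,0],[0.0238,0,-0.044,0],[0.0238,0,-0.044,0],[0,-0.03,0,0],[0,-0.03,0,0],[0,0,0,0],[0,0,0,0],[0,0,0,0]]]'
python3 st.py
python3 -m creep '[[[0,-0.03,0,0],[0,-0.03,0,0],[0,-0.03,0,0],[0,0,0,0],[0,0,0,0],[0,0,0,0],[0,0,0,0],[0,0,0,0]]]'
python3 st.py
```

```text
time: 13.1
ee_pos: [0.3746, 0.3958, 0.9009]
eef_rot: [0.021, 0.968, 0.031, 0.246]
ft_force: [1.3, -0.3, -0.0]
grip_width: 0.0858
gripper_force: 0.0
q [ 0.9726  0.2313  0.4218 -0.5119  2.1492  2.123 ] p [0.3746 0.3958 0.9009] lean 28.62497835094837 az -3.1567688660484983 yaw of tool y -87.20586526640095 yz 0.05649439021547779
time: 13.9
ee_pos: [0.3687, 0.4811, 0.8928]
eef_rot: [0.019, 0.968, 0.03, 0.249]
ft_force: [-0.8, -0.5, -0.4]
grip_width: 0.0853
gripper_force: 0.0
q [ 1.0729  0.4928  0.0506 -0.6001  2.2654  2.1143] p [0.3687 0.4811 0.8928] lean 28.8696094311812 az -2.507250515301328 yaw of tool y -87.18460088856894 yz 0.0510776514792801
```

```bash
python3 -m creep '[[[0,-0.04,0,0],[0,-0.04,0,0],[0,-0.04,0,0],[0,-0.04,0,0],[0,0,0,0],[0,0,0,0],[0,0,0,0],[0,0,0,0]]]'
python3 st.py
```

```text
time: 14.7
ee_pos: [0.3479, 0.6035, 0.8302]
eef_rot: [0.005, 0.964, 0.034, 0.264]
ft_force: [-0.3, 0.3, -0.9]
grip_width: 0.0857
gripper_force: 0.0
q [ 1.2009  0.6092  0.0506 -0.6071  2.1672  2.2738] p [0.3479 0.6035 0.8302] lean 30.64688413505108 az 1.0070596570937738 yaw of tool y -86.38332623584928 yz 0.02696723009539708
```

```bash
python3 -m creep '[[[0.012,-0.04,-0.022,0],[0.012,-0.04,-0.022,0],[0,0,0,0],[0,0,0,0],[0,0,0,0],[0,0,0,0],[0,0,0,0],[0,0,0,0]]]'
python3 st.py
```

```text
time: 15.5
ee_pos: [0.3289, 0.6418, 0.8209]
eef_rot: [-0.012, 0.959, 0.04, 0.28]
ft_force: [0.5, -0.2, 0.4]
grip_width: 0.0856
gripper_force: 0.0
q [ 1.2556  0.6324  0.0507 -0.6197  2.119   2.3229] p [0.3289 0.6418 0.8209] lean 32.567172507875284 az 4.890090223118576 yaw of tool y -85.24691421147507 yz -0.0015272895507616735
```

Lean is 32.6° at azimuth 4.9°, with tool y level. Now I work out the move to the garlic.

```bash
cat > to.py <<'E'
import sys; from h import *
np.set_printoptions(precision=4,suppress=True)
M=rot().as_matrix();p=telemetry.observe()['ee_pos'];T=np.array(eval(sys.argv[1]),float);n=int(sys.argv[2])
d=M.T@(T-p);print('tool axes',M.round(3).tolist(),'total',d,'per row',d/n,np.linalg.norm(d)/n)
E
python3 to.py '[.386,-.231,.25]' 24
```

```text
tool axes [[0.84, 0.083, 0.536], [0.069, -0.997, 0.046], [0.538, -0.002, -0.843]] total [-0.3196  0.8754  0.4717] per row [-0.0133  0.0365  0.0197] 0.043521100254856254
```

```bash
python3 -m creep '[[[-0.0133,0.0365,0.0197,0],[-0.0133,0.0365,0.0197,0],[-0.0133,0.0365,0.0197,0],[-0.0133,0.0365,0.0197,0],[-0.0133,0.0365,0.0197,0],[-0.0133,0.0365,0.0197,0],[-0.0133,0.0365,0.0197,0],[-0.0133,0.0365,0.0197,0]]]'; python3 st.py
python3 -m creep '[[[-0.0133,0.0365,0.0197,0],[-0.0133,0.0365,0.0197,0],[-0.0133,0.0365,0.0197,0],[-0.0133,0.0365,0.0197,0],[-0.0133,0.0365,0.0197,0],[-0.0133,0.0365,0.0197,0],[-0.0133,0.0365,0.0197,0],[-0.0133,0.0365,0.0197,0]]]'; python3 st.py
python3 -m creep '[[[-0.0133,0.0365,0.0197,0],[-0.0133,0.0365,0.0197,0],[-0.0133,0.0365,0.0197,0],[-0.0133,0.0365,0.0197,0],[-0.0133,0.0365,0.0197,0],[-0.0133,0.0365,0.0197,0],[-0.0133,0.0365,0.0197,0],[-0.0133,0.0365,0.0197,0]]]'; python3 st.py
python3 - <<'E'
from h import *; import pickle
np.set_printoptions(precision=4,suppress=True)
s=snap('wrist','w3.png');pickle.dump(s,open('w3.pkl','wb'))
print(proj(s,[[.456,-.225,.026],[.503,-.434,.15],[.5,-.05,.195]]))
E
```

```text
time: 16.3
ee_pos: [0.3503, 0.3867, 0.6608]
eef_rot: [-0.011, 0.958, 0.041, 0.283]
ft_force: [0.7, -0.0, 0.4]
grip_width: 0.0855
gripper_force: 0.0
q [ 1.0186 -0.2039  1.4349 -0.4532  1.5479  2.4309] p [0.3503 0.3867 0.6608] lean 32.87882318942295 az 4.629080394029419 yaw of tool y -85.19115236239239 yz 0.002028107286445844
time: 17.1
ee_pos: [0.3706, 0.0957, 0.4718]
eef_rot: [-0.011, 0.958, 0.041, 0.284]
ft_force: [0.9, -0.3, -0.8]
grip_width: 0.0851
gripper_force: 0.0
q [ 0.1872 -0.7108  2.1013 -0.0629  1.1788  1.6787] p [0.3706 0.0957 0.4718] lean 32.97955652098606 az 4.595798521013183 yaw of tool y -85.11836043413484 yz 0.003237247783992283
time: 17.9
ee_pos: [0.3912, -0.1975, 0.2828]
eef_rot: [-0.009, 0.958, 0.04, 0.283]
ft_force: [0.6, -0.6, 0.3]
grip_width: 0.0852
gripper_force: 0.0
q [-0.908  -0.3901  2.3027  0.5797  0.9692  0.308 ] p [ 0.3912 -0.1975  0.2828] lean 32.9083585354605 az 4.201797064980261 yaw of tool y -85.3229121670423 yz 0.00536810557554411
[[302.8969 233.2249]
 [517.5877 182.5711]
 [122.2973 133.9299]]
```

View pics/w3.png

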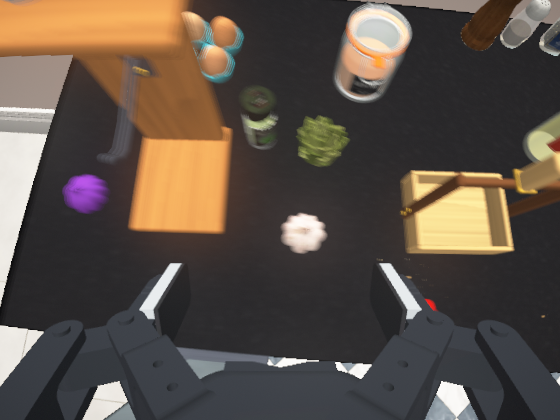

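The wrist view shows the garlic at (303,232), exactly where predicted. The foot's front corners are (131,232) and (226,233), and the trug's near rim corners are (411,254) and (513,250).

```bash
python3 - <<'E'
from h import *; import pickle
np.set_printoptions(precision=4,suppress=True)
s=pickle.load(open('w3.pkl','rb'))
A,B,C=[onz(s,*p,.014) for p in [(131,232),(226,233),(232,128)]]
ang=lambda d:np.degrees(np.arctan2(d[1],d[0]))
print(A,B,C,np.linalg.norm(A-B),np.linalg.norm(C-B),ang(A-B)-90,ang(C-B))
y=ang(A-B)-90; u=np.array([np.cos(np.radians(y)),np.sin(np.radians(y))]);print('origin',((A+B)/2)[:2]+.055*u)
R=[onz(s,*p,.042) for p in [(402,172),(505,171),(513,252),(409,254)]]
print(R,np.mean(R,0),[ang(R[i]-R[j]) for i,j in((0,1),(3,2),(1,2),(0,3))])
hsv=cv2.cvtColor(s['image'],cv2.COLOR_RGB2HSV);m=((hsv[...,2]>130)&(hsv[...,1]<100)).astype(np.uint8);r=cv2.boundingRect(m[200:265,270:340]);print('garlic',r,onz(s,270+r[0]+(r[2]-1)/2,200+r[1]+(r[3]-1)/2,.027))
o,d=ray(s,112,160);k=(.47-o[0])/d[0];print('tip ray at x=.47',o+k*d)
E
python3 to.py '[.386,-.226,.14]' 5; python3 st.py
```

```text
[0.4396 0.0125 0.014 ] [ 0.4497 -0.1202  0.014 ] [ 0.61   -0.1087  0.014 ] 0.13313329207941071 0.16075324883144038 4.345784947824299 4.08701643532896
origin [ 0.4995 -0.0497]
[array([ 0.5488, -0.3545,  0.042 ]), array([ 0.5641, -0.5038,  0.042 ]), array([ 0.4498, -0.5028,  0.042 ]), array([ 0.4371, -0.3616,  0.042 ])] [ 0.5    -0.4307  0.042 ] [np.float64(95.84969251749737), np.float64(95.1305958044444), np.float64(-0.4802469683553934), np.float64(3.6249082550085356)]
garlic (12, 13, 44, 40) [ 0.4569 -0.2257  0.027 ]
tip ray at x=.47 [ 0.47   -0.0541  0.2076]
tool axes [[0.841, 0.077, 0.536], [0.067, -0.997, 0.039], [0.537, 0.003, -0.843]] total [-0.0789  0.0243  0.1129] per row [-0.0158  0.0049  0.0226] 0.027969261850579914
q [-0.9127 -0.3779  2.3034  0.5772  0.9626  0.3045] p [ 0.3899 -0.201   0.2775] lean 32.50336193141118 az 4.157654797506914 yaw of tool y -85.57087588927773 yz 0.00301882594165416
```

```bash
python3 -m creep '[[[-0.0158,0.0059,0.0226,0],[-0.0158,0.0059,0.0226,0],[-0.0158,0.0059,0.0226,0],[-0.0158,0.0059,0.0226,0],[-0.0158,0.0059,0.0226,0],[0,0,0.03,0],[0,0,0.03,0],[0,0,0,0]]]'
python3 st.py;python3 to.py '[.467,-.225,.015]' 4
```

```text
time: 18.75
ee_pos: [0.4208, -0.2208, 0.0918]
eef_rot: [-0.013, 0.959, 0.04, 0.28]
ft_force: [-0.1, -0.2, -0.8]
grip_width: 0.0852
gripper_force: 0.0
q [-0.8823  0.0894  2.3819  1.0008  0.5567 -0.238 ] p [ 0.4208 -0.2208  0.0918] lean 32.601785140447696 az 5.10464649557568 yaw of tool y -85.12213361912295 yz -0.0025314438077047897
tool axes [[0.84, 0.085, 0.537], [0.07, -0.996, 0.048], [0.539, -0.003, -0.842]] total [-0.0029  0.0083  0.0892] per row [-0.0007  0.0021  0.0223] 0.022419928961077903
```

```bash
python3 -m creep '[[[-0.0007,0.002,0.0223,0],[-0.0007,0.002,0.0223,0],[-0.0007,0.002,0.0223,0],[-0.0007,0.002,0.0223,0],[0,0,0,0],[0,0,0,0],[0,0,0,0],[0,0,0,0]]]'
python3 st.py;python3 to.py '[.467,-.225,.015]' 1
```

```text
time: 19.55
ee_pos: [0.4683, -0.2277, 0.0198]
eef_rot: [-0.01, 0.958, 0.041, 0.283]
ft_force: [0.2, -0.4, -0.5]
grip_width: 0.0857
gripper_force: 0.0
q [-0.7966  0.3461  2.3046  1.3633  0.4397 -0.5661] p [ 0.4683 -0.2277  0.0198] lean 32.925734205804055 az 4.376775455964442 yaw of tool y -85.20472900776464 yz 0.004729810392419546
tool axes [[0.836, 0.084, 0.542], [0.073, -0.996, 0.041], [0.544, 0.005, -0.839]] total [-0.0035 -0.0028  0.0034] per row [-0.0035 -0.0028  0.0034] 0.00564576983725033
```

```bash
python3 -m creep '[[[-0.0045,-0.002,0.005,0],[0,0,0,0],[0,0,0,0],[0,0,0,0],[0,0,0,0],[0,0,0,0],[0,0,0,0],[0,0,0,0]]]' 1 25
python3 -m creep '[[[0.004,0,-0.007,0],[0.008,0,-0.0125,0],[0.016,0,-0.025,0],[0.02,0,-0.032,0],[0.02,0,-0.032,0],[0.02,0,-0.032,0],[0.02,0,-0.032,0],[0,0,0,0]]]'
python3 st.py
python3 - <<'E'
from h import *
snap('wrist','w4.png')
E
```

```text
time: 20.35
ee_pos: [0.4669, -0.2249, 0.0123]
eef_rot: [-0.011, 0.958, 0.041, 0.283]
ft_force: [-3.7, 1.5, 7.9]
grip_width: 0.0529
gripper_force: 26.2
time: 21.15
ee_pos: [0.4671, -0.2282, 0.2224]
eef_rot: [-0.005, 0.957, 0.042, 0.287]
ft_force: [0.0, -1.2, 0.5]
grip_width: 0.0531
gripper_force: 26.5
q [-0.7995 -0.1136  2.2327  0.6698  0.7364  0.2435] p [ 0.4671 -0.2282  0.2224] lean 33.330190836602696 az 3.5582881220028226 yaw of tool y -85.25905161500147 yz 0.013572170899801091
```

View pics/w4.png

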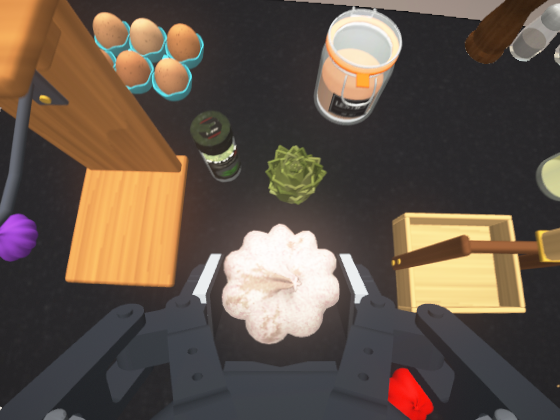

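The garlic is held centred between the pads, and the artichoke (296,175) and jar (215,145) are untouched. Next I move to the pre-place point beside the trug.

```bash
python3 to.py '[.418,-.439,.19]' 5; python3 - <<'E'
from h import *; M=rot().as_matrix(); np.set_printoptions(precision=4,suppress=True)
print(M.T@(np.array([.495,-.434,.045])-np.array([.418,-.439,.19])), M.T@[0,0,-.025])
E
```

```text
tool axes [[0.834, 0.084, 0.545], [0.075, -0.996, 0.038], [0.546, 0.01, -0.838]] total [-0.0716  0.2073 -0.0095] per row [-0.0143  0.0415 -0.0019] 0.043904220431199945
[-0.0146  0.0001  0.1636] [-0.0137 -0.0002  0.0209]
```

```bash
python3 -m creep '[[[-0.0143,0.0415,-0.0019,0],[-0.0143,0.0415,-0.0019,0],[-0.0143,0.0415,-0.0019,0],[-0.0143,0.0415,-0.0019,0],[-0.0143,0.0415,-0.0019,0],[-0.004,0,0.035,0],[-0.004,0,0.035,0],[-0.003,0,0.03,0]]]'
python3 -m creep '[[[-0.003,0,0.03,0],[0,0,0.02,0],[0,0,0,0],[0,0,0,0],[0,0,0,0],[0,0,0,0],[0,0,0,0],[0,0,0,0]]]'
python3 st.py;python3 to.py '[.495,-.434,.021]' 6
python3 - <<'E'
from h import *
a=snap('side','d5.png');b=cv2.imread('pics/d5.png')[230:400,200:400]
w=snap('wrist','w5.png');w=cv2.imread('pics/w5.png')
cv2.imwrite('pics/c5.png',np.hstack([cv2.resize(b,(400,340),interpolation=3),cv2.resize(w[:,:],(400,300))[:,:].copy() if 0 else cv2.copyMakeBorder(cv2.resize(w,(400,300)),0,40,0,0,0)]))
E
```

```text
time: 22.0
ee_pos: [0.46, -0.4324, 0.0907]
eef_rot: [-0.012, 0.959, 0.039, 0.281]
ft_force: [0.4, 0.2, -0.2]
grip_width: 0.0528
gripper_force: 26.6
time: 22.8
ee_pos: [0.4856, -0.4319, 0.0519]
eef_rot: [-0.01, 0.958, 0.041, 0.283]
ft_force: [-0.2, -0.0, -0.2]
grip_width: 0.0528
gripper_force: 26.2
q [-1.0366  0.4878  1.9392  0.9207  0.6581 -0.2834] p [ 0.4856 -0.4319  0.0519] lean 32.841144411837725 az 4.472905007246097 yaw of tool y -85.20566513907838 yz 0.0036210659052153815
tool axes [[0.837, 0.084, 0.541], [0.072, -0.996, 0.042], [0.542, 0.004, -0.84]] total [-0.009   0.0027  0.0309] per row [-0.0015  0.0005  0.0052] 0.005390017591956189
```

View pics/c5.png

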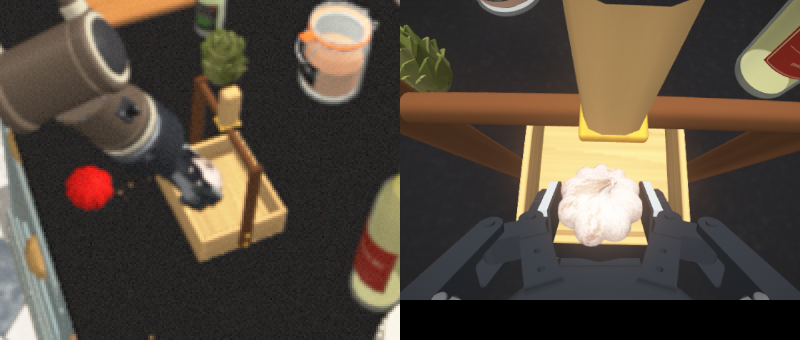

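The garlic sits laterally centred over the trug's near half, between the pads, clear of bar and paddle. Now 9 mm forward, then straight down.

```bash
python3 -m creep '[[[0.008,0.002,0.0051,0],[0,0,0,0],[-0.0034,0,0.0052,0],[-0.0034,0,0.0052,0],[-0.0034,0,0.0052,0],[-0.0025,0,0.004,0],[0,0,0,0],[0,0,0,0]]]'
python3 st.py;python3 to.py '[.495,-.434,.020]' 1
```

```text
time: 23.7
ee_pos: [0.4952, -0.4328, 0.0276]
eef_rot: [-0.011, 0.958, 0.04, 0.282]
ft_force: [0.3, -0.4, 1.0]
grip_width: 0.0529
gripper_force: 26.3
q [-1.0224  0.5414  1.9225  0.9629  0.63   -0.3225] p [ 0.4952 -0.4328  0.0276] lean 32.811807714301196 az 4.603458622417041 yaw of tool y -85.19858029120111 yz 0.0022276403744530757
tool axes [[0.837, 0.084, 0.54], [0.072, -0.996, 0.043], [0.542, 0.002, -0.84]] total [-0.0043  0.0012  0.0063] per row [-0.0043  0.0012  0.0063] 0.007705307239061997
```

```bash
python3 -m creep '[[[-0.0016,0,0.0025,0],[-0.0016,0,0.0025,0],[-0.0008,0,0.0013,0],[0,0,0,0],[0,0,0,0],[0,0,0,0],[0,0,0,0],[0,0,0,0]]]'
python3 st.py
```

```text
time: 24.5
ee_pos: [0.4961, -0.4335, 0.023]
eef_rot: [-0.01, 0.958, 0.041, 0.284]
ft_force: [-6.7, 2.7, 11.9]
grip_width: 0.0529
gripper_force: 27.4
q [-1.023   0.5518  1.9207  0.9783  0.6259 -0.3412] p [ 0.4961 -0.4335  0.023 ] lean 33.0037825289769 az 4.540455265622095 yaw of tool y -85.14298390746036 yz 0.0035884728335923086
```

Contact is felt (about 13 N along the tool axis), so I back off slightly and open part way.

```bash
python3 -m creep '[[[0.0005,0,-0.001,0],[0,0,0,0],[0,0,0,0],[0,0,0,0],[0,0,0,0],[0,0,0,0],[0,0,0,0],[0,0,0,0]]]'
python3 -m creep '[[[0,0,0,0],[0,0,0,0],[0,0,0,0],[0,0,0,0],[0,0,0,0],[0,0,0,0],[0,0,0,0],[0,0,0,0]]]' 0.18
python3 st.py
python3 - <<'E'
from h import *
snap('wrist','w6.png')
E
```

```text
time: 25.3
ee_pos: [0.4959, -0.4335, 0.0231]
eef_rot: [-0.01, 0.958, 0.041, 0.283]
ft_force: [-2.9, 2.5, 7.9]
grip_width: 0.0525
gripper_force: 27.0
time: 26.1
ee_pos: [0.4953, -0.433, 0.0217]
eef_rot: [-0.01, 0.958, 0.041, 0.282]
ft_force: [0.1, 0.6, -0.4]
grip_width: 0.0702
gripper_force: 0.0
q [-1.0224  0.5527  1.9218  0.9756  0.6237 -0.3384] p [ 0.4953 -0.433   0.0217] lean 32.82659962473345 az 4.552418779717449 yaw of tool y -85.18933568963436 yz 0.0029076549043548852
```

View pics/w6.png

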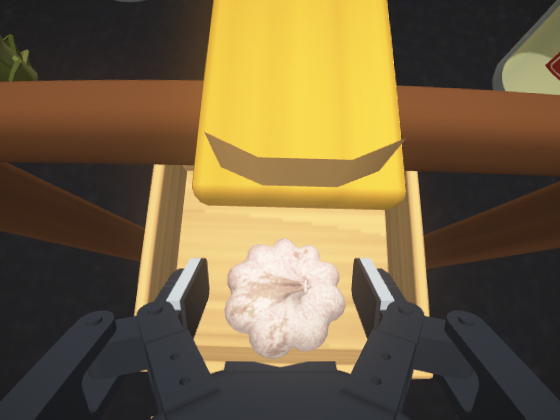

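The garlic rests on the trug floor at about (285,297), released, with both fingers clear. I retreat up and back, then come to the paddle.

```bash
python3 -m creep '[[[0.0054,0,-0.0084,0],[0.0054,0,-0.0084,0],[0.0054,0,-0.0084,0],[0,0,-0.035,0],[0,0,-0.04,0],[0,0,-0.045,0],[0,0,-0.04,0],[0,0,0,0]]]'
python3 -m creep '[[[0.027,0,-0.017,0],[0.027,0,-0.017,0],[0.027,0,-0.017,0],[0,0,0,0],[0,0,0,0],[0,0,0,0],[0,0,0,0],[0,0,0,0]]]' 0
python3 st.py; python3 to.py '[.448,-.438,.271]' 1;python3 to.py '[.5133,-.433,.171]' 1
python3 - <<'E'
from h import *; import pickle
np.set_printoptions(precision=4,suppress=True)
s=snap('wrist','w7.png');pickle.dump(s,open('w7.pkl','wb'));D=snap('side','d7.png');pickle.dump(D,open('d7.pkl','wb'))
print('pred',proj(s,[[.503,-.434,.209],[.503,-.434,.155]]),proj(D,[.503,-.434,.209]))
hsv=cv2.cvtColor(s['image'],cv2.COLOR_RGB2HSV);m=cv2.inRange(hsv,(14,50,110),(32,255,255));m[330:]=0
n,l,st,c=cv2.connectedComponentsWithStats(m)
print([(st[i].tolist(),c[i]) for i in range(1,n) if st[i,4]>600])
hsv=cv2.cvtColor(D['image'],cv2.COLOR_RGB2HSV);m=cv2.inRange(hsv,(14,50,110),(32,255,255));m[:,:275]=0;m[:,350:]=0;m[:265]=0;m[370:]=0
n,l,st,c=cv2.connectedComponentsWithStats(m)
print([(st[i].tolist(),c[i]) for i in range(1,n) if st[i,4]>60])
E
```

```text
time: 26.95
ee_pos: [0.4085, -0.4441, 0.1933]
eef_rot: [-0.005, 0.958, 0.041, 0.284]
ft_force: [-0.6, -0.1, 0.8]
grip_width: 0.07
gripper_force: 0.0
time: 27.75
ee_pos: [0.4483, -0.4355, 0.2712]
eef_rot: [-0.012, 0.959, 0.04, 0.282]
ft_force: [1.3, -0.1, -0.5]
grip_width: 0.0855
gripper_force: 0.0
q [-1.1008  0.1331  1.8705  0.6366  1.0028  0.072 ] p [ 0.4483 -0.4355  0.2712] lean 32.757435101605004 az 4.765409522496158 yaw of tool y -85.21101333336557 yz 0.0002647603995608941
tool axes [[0.838, 0.083, 0.539], [0.07, -0.997, 0.045], [0.541, 0.0, -0.841]] total [-0.0005  0.0025 -0.0001] per row [-0.0005  0.0025 -0.0001] 0.0025397679618488077
tool axes [[0.838, 0.083, 0.539], [0.07, -0.997, 0.045], [0.541, 0.0, -0.841]] total [0.0004 0.0029 0.1194] per row [0.0004 0.0029 0.1194] 0.11943224308928142
pred [[283.2609 197.1686]
 [282.6236 214.1035]] [[314.7471 274.9585]]
[([440, 0, 36, 26, 645], array([456.2279,  12.5736])), ([23, 29, 52, 31, 828], array([41.6703, 42.837 ])), ([384, 34, 145, 146, 6349], array([455.465 , 104.3037])), ([0, 114, 68, 143, 6982], array([ 27.4181, 190.5838])), ([228, 185, 107, 98, 7248], array([282.0806, 235.8153])), ([500, 247, 60, 23, 603], array([529.5158, 257.5688]))]
[([307, 272, 14, 24, 254], array([314.0512, 284.0197])), ([278, 297, 47, 64, 1713], array([303.08  , 325.7391])), ([322, 316, 22, 35, 398], array([333.1508, 335.5854]))]
```

```bash
python3 -m creep '[[[0,0.0007,0.03,0],[0,0.0007,0.03,0],[0,0.0007,0.03,0],[0,0.0007,0.03,0],[0,0,0,0],[0,0,0,0],[0,0,0,0],[0,0,0,0]]]'
python3 st.py
python3 -m creep '[[[0,0,0,0],[0,0,0,0],[0,0,0,0],[0,0,0,0],[0,0,0,0],[0,0,0,0],[0,0,0,0],[0,0,0,0]]]' 1 80
python3 -m creep '[[[0.002,0,-0.0034,0],[0.004,0,-0.0068,0],[0.0054,0,-0.0084,0],[0.0054,0,-0.0084,0],[0.0054,0,-0.0084,0],[0.0054,0,-0.0084,0],[0,0,0,0],[0,0,0,0]]]'
python3 st.py
```

```text
time: 28.65
ee_pos: [0.5142, -0.4349, 0.1739]
eef_rot: [-0.009, 0.958, 0.041, 0.283]
ft_force: [-0.1, 0.3, 0.6]
grip_width: 0.0853
gripper_force: 0.0
q [-0.9955  0.3195  1.8613  0.7243  0.8028  0.0164] p [ 0.5142 -0.4349  0.1739] lean 32.910047350522994 az 4.273990532843834 yaw of tool y -85.23307784043656 yz 0.005567696680365088
time: 29.45
ee_pos: [0.5142, -0.4335, 0.172]
eef_rot: [-0.011, 0.958, 0.041, 0.282]
ft_force: [-0.4, 0.3, 1.0]
grip_width: 0.0148
gripper_force: 78.3
time: 30.25
ee_pos: [0.5136, -0.4339, 0.2244]
eef_rot: [-0.01, 0.958, 0.041, 0.283]
ft_force: [0.0, -0.1, -3.3]
grip_width: 0.015
gripper_force: 78.0
q [-0.9953  0.2526  1.8306  0.6669  0.8796  0.1014] p [ 0.5136 -0.4339  0.2244] lean 32.84308271371121 az 4.466010671369578 yaw of tool y -85.18112617514034 yz 0.003975463059862565
```

The trug is lifted, weighing about 3.3 N with the garlic. Next I carry it back first, then sideways to in front of the hook.

```bash
python3 -m creep '[[[-0.0116,-0.0012,-0.0075,0],[-0.0232,-0.0023,-0.0149,0],[-0.0232,-0.0023,-0.0149,0],[-0.0116,-0.0012,-0.0075,0],[0.0019,-0.017,-0.0003,0],[0.0038,-0.0345,-0.0006,0],[0.0038,-0.0345,-0.0006,0],[0.0038,-0.0345,-0.0006,0]]]'
python3 -m creep '[[[0.0038,-0.0345,-0.0006,0],[0.0038,-0.0345,-0.0006,0],[0.0038,-0.0345,-0.0006,0],[0.0038,-0.0345,-0.0006,0],[0.0038,-0.0345,-0.0006,0],[0.0038,-0.0345,-0.0006,0],[0.0038,-0.0345,-0.0006,0],[0.0019,-0.017,-0.0003,0]]]'
python3 -m creep '[[[0,0,0,0],[0,0,0,0],[0,0,0,0],[0,0,0,0],[0,0,0,0],[0,0,0,0],[0,0,0,0],[0,0,0,0]]]'
python3 st.py; python3 to.py '[.431,-.054,.247]' 1
python3 - <<'E'
from h import *; import pickle
np.set_printoptions(precision=4,suppress=True)
for n in('scene','side','wrist'):
    s=snap(n,n+'8.png');pickle.dump(s,open(n+'8.pkl','wb'));p=telemetry.observe()['ee_pos']
    print(n,proj(s,[p+[-.0112,-.0005,-.022],[.4995-.029,-.0517,.209]]))
b=cv2.imread('pics/scene8.png')[100:290,140:340];w=cv2.imread('pics/wrist8.png')
cv2.imwrite('pics/c8.png',np.hstack([cv2.resize(b,(421,400),interpolation=3),cv2.copyMakeBorder(cv2.resize(w,(379,284)),0,116,0,0,0)]))
E
```

```text
time: 31.05
ee_pos: [0.4296, -0.3114, 0.2318]
eef_rot: [-0.011, 0.958, 0.04, 0.282]
ft_force: [1.6, 0.4, -2.9]
grip_width: 0.015
gripper_force: 78.3
time: 31.85
ee_pos: [0.4285, -0.0503, 0.25]
eef_rot: [-0.012, 0.959, 0.041, 0.282]
ft_force: [0.9, 0.1, -3.5]
grip_width: 0.015
gripper_force: 78.4
time: 32.65
ee_pos: [0.4301, -0.0534, 0.2507]
eef_rot: [-0.01, 0.958, 0.04, 0.282]
ft_force: [-0.0, -1.3, -3.9]
grip_width: 0.0149
gripper_force: 78.3
q [-0.417  -0.4541  2.4066  0.4048  0.7147  0.8256] p [ 0.4301 -0.0534  0.2507] lean 32.814292790542474 az 4.545899107605809 yaw of tool y -85.20949249367072 yz 0.0027528145363957847
tool axes [[0.837, 0.084, 0.54], [0.072, -0.997, 0.043], [0.542, 0.003, -0.84]] total [-0.0013  0.0007  0.0036] per row [-0.0013  0.0007  0.0036] 0.003859095659356479
scene [[215.3401 185.8978]
 [231.2503 183.256 ]]
side [[228.9233 173.6495]
 [247.6576 175.5335]]
wrist [[277.9642 289.4887]
 [281.6498 209.1484]]
```

View pics/c8.png

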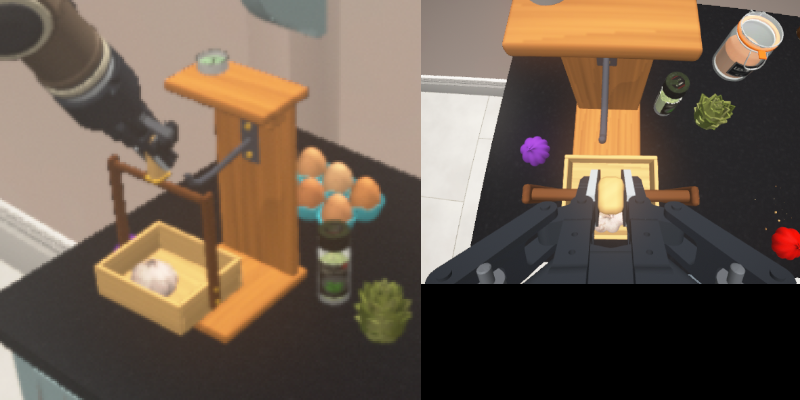

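The scene part shows the trug level with the garlic inside, in front of the hook. In the wrist part, the hook tip is at about (269,207) at full scale against a predicted 281, so the hook lies a few mm more to +y. I'll measure that.

```bash
python3 - <<'E'
from h import *; import pickle
np.set_printoptions(precision=4,suppress=True)
s=pickle.load(open('wrist8.pkl','rb'));hsv=cv2.cvtColor(s['image'],cv2.COLOR_RGB2HSV)
# hook: unsaturated pixels over orange wood, per row
for v in range(90,216,8):
    r=hsv[v,230:310]; k=np.where((r[:,1]<110)&(r[:,2]<170))[0]
    print(v,(230+k.min(),230+k.max(),len(k)) if len(k) else None,end='; ')
w=cv2.inRange(hsv,(8,130,120),(18,255,255))
for v in (40,55,65,70,75,80,85):
    k=np.where(w[v,80:450])[0]; print('\nshelf',v,80+k.min(),80+k.max(),end='')
print()
for u,v,z in [(269,207,.209),(124,81,.270),(412,81,.270)]: print(onz(s,u,v,z))
S=pickle.load(open('scene8.pkl','rb'));print('tri tip',tri(ray(S,229.5,186),ray(s,269,205)))
# crossbar ends, brown
b=cv2.inRange(hsv,(5,100,40),(14,255,150))[275:310]
n,l,st,c=cv2.connectedComponentsWithStats(b);print([(st[i].tolist(),c[i]) for i in range(1,n) if st[i,4]>150])
E
```

```text
90 (np.int64(260), np.int64(289), 30); 98 (np.int64(268), np.int64(277), 10); 106 (np.int64(268), np.int64(277), 10); 114 (np.int64(268), np.int64(277), 10); 122 (np.int64(267), np.int64(277), 11); 130 (np.int64(267), np.int64(276), 10); 138 (np.int64(267), np.int64(276), 10); 146 (np.int64(266), np.int64(276), 11); 154 (np.int64(266), np.int64(275), 10); 162 (np.int64(266), np.int64(275), 10); 170 (np.int64(266), np.int64(275), 10); 178 (np.int64(266), np.int64(274), 9); 186 (np.int64(265), np.int64(274), 10); 194 (np.int64(265), np.int64(274), 10); 202 (np.int64(264), np.int64(273), 10); 210 (np.int64(264), np.int64(271), 8); 
shelf 40 126 411
shelf 55 122 413
shelf 65 120 414
shelf 70 121 415
shelf 75 124 415
shelf 80 129 413
shelf 85 207 409
[ 0.4713 -0.0432  0.209 ]
[0.518 0.037 0.27 ]
[ 0.5309 -0.1158  0.27  ]
tri tip (array([ 0.4751, -0.0416,  0.1952]), np.float64(0.002726209047872032))
[([149, 0, 82, 27, 1121], array([178.19  ,  13.1329])), ([333, 0, 79, 30, 1129], array([383.4818,  14.7564]))]
```

```bash
python3 - <<'E'
from h import *; import pickle
np.set_printoptions(precision=4,suppress=True)
s=pickle.load(open('wrist8.pkl','rb'));hsv=cv2.cvtColor(s['image'],cv2.COLOR_RGB2HSV)
b=cv2.inRange(hsv,(3,90,30),(15,255,170))
for u in (160,170,190,210,350,370,390,400):
    k=np.where(b[265:320,u])[0]+265; print(u,k.min(),k.max(),len(k),onz(s,u,(k.min()+k.max())/2,.2287))
p=cv2.inRange(hsv,(18,60,150),(32,255,255))
for v in (262,266,270,280,290):
    k=np.where(p[v,255:310])[0]+255; print('pad',v,k.min(),k.max(),onz(s,(k.min()+k.max())/2,v,.26))
for v in (194,202,207): print('hook',onz(s,268.7 if v>200 else 269.5,v,.2))
print(onz(s,149.5,288,.2287),onz(s,411.5,290,.2287))
E
python3 st.py
```

```text
160 272 300 29 [0.4148 0.0131 0.2287]
170 274 300 27 [0.4148 0.0073 0.2287]
190 277 297 21 [ 0.4158 -0.0041  0.2287]
210 279 296 18 [ 0.4166 -0.0155  0.2287]
350 281 298 18 [ 0.4222 -0.0942  0.2287]
370 279 297 19 [ 0.4239 -0.1055  0.2287]
390 276 302 27 [ 0.4241 -0.117   0.2287]
400 275 304 30 [ 0.4243 -0.1227  0.2287]
pad 262 266 294 [ 0.4316 -0.0537  0.26  ]
pad 266 265 296 [ 0.4298 -0.0541  0.26  ]
pad 270 264 297 [ 0.4279 -0.0543  0.26  ]
pad 280 263 297 [ 0.4233 -0.0544  0.26  ]
pad 290 263 297 [ 0.4187 -0.0548  0.26  ]
hook [ 0.483  -0.0422  0.2   ]
hook [ 0.4771 -0.0422  0.2   ]
hook [ 0.4736 -0.0425  0.2   ]
[0.4131 0.0189 0.2287] [ 0.4245 -0.1294  0.2287]
q [-0.4167 -0.4543  2.4067  0.4047  0.7146  0.8256] p [ 0.4301 -0.0532  0.2508] lean 32.82534029644329 az 4.55257256544187 yaw of tool y -85.19035755065327 yz 0.0028942785339863275
```

The bar middle is at (0.419,-0.0553), yaw 4.3°, and the hook seat is about (0.5008,-0.0415). I lower 8 mm, which leaves the bar 11 mm over the tip, and advance.

```bash
python3 -m creep '[[[-0.0043,0,0.0067,0],[0.0113,-0.0011,0.0073,0],[0.0113,-0.0011,0.0073,0],[0.0113,-0.0011,0.0073,0],[0.0113,-0.0011,0.0073,0],[0.0113,-0.0011,0.0073,0],[0.0113,-0.0011,0.0073,0],[0,0,0,0]]]'
python3 -m creep '[[[0,0,0,0],[0,0,0,0],[0,0,0,0],[0,0,0,0],[0,0,0,0],[0,0,0,0],[0,0,0,0],[0,0,0,0]]]'
python3 - <<'E'
from h import *; import pickle
np.set_printoptions(precision=4,suppress=True)
p=telemetry.observe();print(p['ft_force'])
s=snap('wrist','w9.png');pickle.dump(s,open('w9.pkl','wb'));hsv=cv2.cvtColor(s['image'],cv2.COLOR_RGB2HSV)
b=cv2.inRange(hsv,(3,90,30),(15,255,170))[265:320]
n,l,st,c=cv2.connectedComponentsWithStats(b);print([(st[i].tolist(),c[i]) for i in range(1,n) if st[i,4]>150])
g=((hsv[...,1]<110)&(hsv[...,2]<170))
for v in range(180,290,8):
    k=np.where(g[v,230:330])[0]; print(v,(230+k.min(),230+k.max(),len(k)) if len(k) else None,end='; ')
E
python3 st.py; python3 to.py '[.512,-.0397,.2447]' 1
```

```text
time: 33.6
ee_pos: [0.5111, -0.0397, 0.2426]
eef_rot: [-0.011, 0.958, 0.041, 0.282]
ft_force: [0.1, 0.4, -3.6]
grip_width: 0.015
gripper_force: 78.4
time: 34.4
ee_pos: [0.51, -0.0399, 0.2428]
eef_rot: [-0.01, 0.958, 0.041, 0.282]
ft_force: [-0.0, 0.0, -3.1]
grip_width: 0.0149
gripper_force: 78.4
[-0.0265  0.0429 -3.0664]
[([150, 7, 82, 29, 1684], array([185.3777,  21.7506])), ([330, 10, 82, 30, 1721], array([375.742 ,  23.8013]))]
180 None; 188 None; 196 None; 204 None; 212 None; 220 None; 228 None; 236 None; 244 (np.int64(275), np.int64(285), 11); 252 (np.int64(261), np.int64(298), 19); 260 (np.int64(260), np.int64(299), 20); 268 (np.int64(235), np.int64(325), 32); 276 (np.int64(232), np.int64(327), 33); 284 (np.int64(230), np.int64(329), 39); q [-0.2842 -0.2328  2.2799  0.3585  0.5817  0.9525] p [ 0.51   -0.0399  0.2428] lean 32.82576241764885 az 4.553175630641656 yaw of tool y -85.18710297234739 yz 0.0029241780205000595
tool axes [[0.837, 0.084, 0.54], [0.072, -0.996, 0.043], [0.542, 0.003, -0.84]] total [ 0.0028 -0.     -0.0005] per row [ 0.0028 -0.     -0.0005] 0.002812640481931586
```

```bash
python3 -m creep '[[[-0.003,0,0.0046,0],[-0.003,0,0.0046,0],[-0.003,0,0.0046,0],[-0.003,0,0.0046,0],[-0.0005,0,0.0008,0],[-0.0005,0,0.0008,0],[0,0,0,0],[0,0,0,0]]]'
python3 -m creep '[[[0,0,0,0],[-0.0005,0,0.0008,0],[0,0,0,0],[0,0,0,0],[0,0,0,0],[0,0,0,0],[0,0,0,0],[0,0,0,0]]]'
python3 st.py
```

```text
time: 35.25
ee_pos: [0.5102, -0.0401, 0.2193]
eef_rot: [-0.01, 0.958, 0.041, 0.283]
ft_force: [-0.3, 0.6, -2.9]
grip_width: 0.015
gripper_force: 78.4
time: 36.05
ee_pos: [0.5099, -0.04, 0.218]
eef_rot: [-0.01, 0.958, 0.041, 0.282]
ft_force: [0.2, -0.7, -3.2]
grip_width: 0.0152
gripper_force: 78.4
q [-0.2844 -0.1929  2.3053  0.398   0.5211  0.906 ] p [ 0.5099 -0.04    0.218 ] lean 32.826693088103916 az 4.556307342145033 yaw of tool y -85.1886261860868 yz 0.0028718718563910256
```

```bash
python3 -m creep '[[[-0.0005,0,0.0008,0],[0,0,0,0],[0,0,0,0],[0,0,0,0],[0,0,0,0],[0,0,0,0],[0,0,0,0],[0,0,0,0]]]'
python3 -m creep '[[[-0.0005,0,0.0008,0],[0,0,0,0],[0,0,0,0],[0,0,0,0],[0,0,0,0],[0,0,0,0],[0,0,0,0],[0,0,0,0]]]'
```

```text
time: 36.85
ee_pos: [0.5099, -0.04, 0.217]
eef_rot: [-0.01, 0.958, 0.041, 0.282]
ft_force: [0.6, 0.6, -3.5]
grip_width: 0.015
gripper_force: 78.4
time: 37.65
ee_pos: [0.5102, -0.04, 0.2164]
eef_rot: [-0.01, 0.958, 0.041, 0.283]
ft_force: [-1.7, 1.7, 2.1]
grip_width: 0.0149
gripper_force: 79.1
```

Contact came at the expected height (bar about 0.1945) and the hook carries the weight. I open and withdraw along the tool axis.

```bash
python3 -m creep '[[[0,0,0,0],[0,0,0,0],[0,0,0,0],[0,0,0,0],[0,0,0,0],[0,0,0,0],[0,0,0,0],[0,0,0,0]]]' 0.4
python3 -m creep '[[[0,0,-0.006,0],[0,0,-0.01,0],[0,0,-0.015,0],[0,0,-0.02,0],[0,0,-0.02,0],[0,0,-0.02,0],[0,0,-0.02,0],[0,0,-0.02,0]]]'
python3 -m creep '[[[0,0,0,0],[0,0,0,0],[0,0,0,0],[0,0,0,0],[0,0,0,0],[0,0,0,0],[0,0,0,0],[0,0,0,0]]]'
python3 - <<'E'
from h import *; import pickle
np.set_printoptions(precision=4,suppress=True)
p=np.array([.499,-.042,.195]);y=np.radians(4.3);u=np.array([np.cos(y),np.sin(y),0]);v=np.array([-u[1],u[0],0]);z=np.array([0,0,1.])
for n in('scene','side','wrist'):
    s=snap(n,n+'A.png');pickle.dump(s,open(n+'A.pkl','wb'))
    print(n,proj(s,[p+.068*v,p-.068*v,p+.059*z]+[p-.108*z+a*.055*u+b*.065*v for a,b in((-1,-1),(-1,1),(1,1),(1,-1))]).round(1).tolist())
print(telemetry.observe()['ft_force'])
b=cv2.imread('pics/sceneA.png')[100:290,140:340];w=cv2.imread('pics/wristA.png')
cv2.imwrite('pics/cA.png',np.hstack([cv2.resize(b,(421,400),interpolation=3),cv2.copyMakeBorder(cv2.resize(w,(379,284)),0,116,0,0,0)]))
E
```

```text
time: 38.45
ee_pos: [0.51, -0.04, 0.2161]
eef_rot: [-0.01, 0.958, 0.041, 0.282]
ft_force: [0.4, -0.3, 0.4]
grip_width: 0.051
gripper_force: 0.0
time: 39.25
ee_pos: [0.4383, -0.0457, 0.3277]
eef_rot: [-0.01, 0.958, 0.041, 0.283]
ft_force: [0.7, 0.2, -0.5]
grip_width: 0.0514
gripper_force: 0.0
time: 40.05
ee_pos: [0.4392, -0.0456, 0.326]
eef_rot: [-0.011, 0.958, 0.041, 0.282]
ft_force: [0.6, 0.3, -0.1]
grip_width: 0.0514
gripper_force: 0.0
scene [[216.3, 173.5], [259.1, 190.5], [235.4, 160.8], [246.1, 237.6], [206.7, 219.3], [234.5, 199.1], [273.2, 215.4]]
side [[247.7, 162.4], [266.4, 189.9], [256.5, 157.8], [247.5, 224.8], [231.5, 197.2], [265.9, 188.3], [283.7, 214.6]]
wrist [[209.1, 211.8], [351.7, 213.2], [280.8, 194.4], [332.0, 276.6], [227.3, 275.6], [231.5, 191.0], [329.4, 192.0]]
[-0.1301 -0.7462 -0.0555]
```

```bash
ls pics; cat st.py | head -3
```

```text
c1.png
c5.png
c8.png
cA.png
crop0.png
d5.png
d7.png
s1.png
scene0.png
scene8.png
sceneA.png
side0.png
side8.png
sideA.png
w1.png
w2.png
w3.png
w4.png
w5.png
w6.png
w7.png
w9.png
wrist0.png
wrist8.png
wristA.png
from h import *
np.set_printoptions(precision=4,suppress=True)
o=telemetry.observe();M=rot().as_matrix();z=M[:,2]
```

My ten views are used up, so I check the hanging trug numerically by masks.

```bash
python3 - <<'E'
from h import *; import pickle
np.set_printoptions(precision=4,suppress=True)
w=pickle.load(open('wristA.pkl','rb'));S=pickle.load(open('sceneA.pkl','rb'))
hsv=cv2.cvtColor(S['image'],cv2.COLOR_RGB2HSV);m=cv2.inRange(hsv,(17,40,110),(32,190,255));m[:195]=0;m[270:]=0;m[:,:195]=0;m[:,285:]=0
c=max(cv2.findContours(cv2.morphologyEx(m,3,np.ones((7,7))),0,1)[0],key=cv2.contourArea);print('scene rim hull',cv2.approxPolyDP(cv2.convexHull(c),2,True)[:,0].tolist())
g=cv2.inRange(hsv,(0,0,150),(180,70,255));g[:195]=0;g[250:]=0;g[:,:200]=0;g[:,:]*=1;g[:,280:]=0
n,l,st,cc=cv2.connectedComponentsWithStats(g);print('garlic?',[(st[i].tolist()) for i in range(1,n) if st[i,4]>30])
hsv=cv2.cvtColor(w['image'],cv2.COLOR_RGB2HSV)
b=cv2.inRange(hsv,(3,90,30),(15,255,170));b[:190]=0;b[240:]=0;b[:,:190]=0;b[:,370:]=0
for u in (215,225,240,255,305,320,335,345):
    k=np.where(b[:,u])[0]; print(u,k.min(),k.max(),onz(w,u,(k.min()+k.max())/2,.195) if len(k) else 0)
m=cv2.inRange(hsv,(17,40,110),(32,200,255));m[:185]=0;m[300:]=0;m[:,:215]=0;m[:,345:]=0
c=max(cv2.findContours(cv2.morphologyEx(m,3,np.ones((7,7))),0,1)[0],key=cv2.contourArea);h=cv2.approxPolyDP(cv2.convexHull(c),3,True)[:,0];print('wrist rim',h.tolist())
E
```

```text
scene rim hull [[234, 199], [272, 216], [272, 227], [246, 249], [209, 230], [209, 219]]
garlic? [[200, 195, 10, 6, 37], [224, 217, 20, 15, 216]]
215 206 226 [0.4903 0.0196 0.195 ]
225 206 235 [0.4868 0.0096 0.195 ]
240 207 216 [ 0.4967 -0.0036  0.195 ]
255 208 216 [ 0.4974 -0.0179  0.195 ]
305 209 218 [ 0.5    -0.0654  0.195 ]
320 210 218 [ 0.5007 -0.0796  0.195 ]
335 192 237 [ 0.5014 -0.0939  0.195 ]
345 209 229 [ 0.4978 -0.1036  0.195 ]
wrist rim [[329, 193], [328, 275], [229, 272], [233, 189], [283, 185]]
```

The rim corners match a level, square trug on the seat within 1–2 px, and the garlic is inside at scene (234,224). The gripper is clear, so I hand the job in.

```bash
python3 -c "
from cell import workorder;print(workorder.close_job())"
```

```text
the job is handed in; nothing more can be done
None
```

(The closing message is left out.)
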